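Drive the taper key into the exhaust-fan hub

TASK

Take the taper key with the overhanging head out of the parts block, stand it thin end down in the keyway between the shaft and the fan hub, and press or tap its head down until it is tight, so that it no longer sinks under a push of about 18 N. Do not force it (25 N is too much: the hub's rubber bush tears), do not tip the white bottle, and leave the key standing upright in the keyway.

Things in the scene. Friction and masses are not known exactly. Their poses are not given: they have to be found in the camera images.
- key_center (a point): Bright steel gib-head taper key, 108 mm long, 16 mm wide (y), about 0.2 kg, standing thin end down. z runs from thin end to head, x from flat to tapered face. Flat face at x = -8.5 mm. Thickness (x) 8 mm at the thin end, growing 1 mm per 6 mm up to 21 mm where the head begins (80 mm up). Origin half-way up, 54 mm above the thin end, mid-thickness.
- key_head (a point): Middle of the key's head top, where to press; axes as key_center. The head is 30 mm along x, 16 mm along y, 28 mm tall, flush with the flat face and overhanging the tapered one. Grasp it across its 16 mm width (y), 14 mm below this point. From here the key's thin end centre is at x = -11, z = -108 mm, key_center at x = -6.5, z = -54 mm.
- key_tip (a point): Middle of the key's thin end face (8 mm along x, 16 mm along y); axes as key_center.
- keyway (a point): Centre of the keyway mouth, level with the hub's flat top, 101 mm above the bench; fixed to the stand. x points from shaft to the hub's sloping wall, z up; the key goes in with its x along this x. 21 mm wide (y), 60 mm deep, 15 mm free below. Hub wall: a 40 degree lead-in from x = +12 mm at the mouth to +5.5 mm 8 mm down, then sloping in 1 mm per 6 mm. Other side: see strip_top.
- strip_top (a point): Upper edge of the keyway's shaft side, axes as keyway (x = -10 mm from it). The vertical steel face there really stands 0 to 5 mm farther out (+x) than this point: it differs from start to start, is immovable and is only found by touch, so the depth at which the key gets tight varies by 30 mm (thin end roughly 35 to 72 mm below the mouth).
- hub (a joint): How far the key has pushed the hub along keyway x, m; 0 with no key. The hub sits in a rubber bush, a spring of 12 N/mm. Tight is 1.5 mm or more, which takes a downward push of about 10 to 14 N on the key (friction varies); at 3.8 mm (a push of 25 N or more) the bush tears. Once let go, the key holds by friction.
- stand: Fixed dark steel base 150 x 170 x 12 mm; origin under the shaft's axis, keyway 30 mm along its x. On it a 40 mm upright shaft ending level with the hub top, and an aluminium fan wheel 212 mm across, blades up to 52 mm high, with a grey boss (the hub) 98 mm (x) by 90 mm, top 101 mm above the bench.
- block: White plastic parts block 120 (x) x 60 (y) x 45 mm high, fixed; origin under its centre. The taper key stands 40 mm deep in the pocket at x = +28 mm, flat face towards -x. A plain square bar key without head (14.5 x 14.5 x 60 mm, not needed) stands in the pocket at x = -28 mm.
- bottle: White bottle, 64 mm across, 150 mm high, standing loose; origin under its centre.

How it is judged:
By the outcome, as a careful person would: the job done as asked, in the order asked, and still so for the second after the job is handed in, with the robot touching nothing.
It also fails if it takes over 61 s, if anything falls off the work surface, if the arm or the gripper's body presses on something with over 40 N, if the wrist force passes 120 N, or if a joint passes its speed limit or range.

ROBOT

A 7-joint arm with a two-finger parallel gripper is mounted at the origin on the work surface. World frame = base frame: x ahead of the robot, y to its left, z up, the work surface at z = 0. Lengths are in m, angles in rad, forces in N, time in s.
With the tool pointing down it reaches from about 0.4 to 0.9 m from the base axis. Payload 5.6 kg.
Tool frame: the origin (TCP) lies midway between the tips of the shut fingers; the grasp point (between the pads) lies 19 mm behind it; y points along the fingers, z is the direction in which the jaws open and shut, and the axes are right-handed (so a half turn about y gives the same grasp; the last joint's range is limited). The gripper opens to 92 mm and grips with 3 to 60 N. Pads are 20 mm wide; open, the fingers measure 128 mm over their backs; the gripper's body (75 mm by 189 mm) begins 69 mm behind the grasp point.
Start: joints at [-1.2, 0.468, -0.012, 1.603, 0.006, 1.071, -0.056], TCP at [0.261, 0.595, 0.215] pointing down, gripper open.
Joint ranges: [-2.53, 2.53], [-0.31, 2.02], [-1.57, 1.55], [0.28, 2.44], [-1.29, 4.43], [0.15, 1.84], [-2.92, 2.92]. Speed limits (rad/s): [2.57, 2.57, 3.14, 3.14, 3.14, 3.14, 3.14].

INTERFACE

Orientations are given as a 3x3 rotation matrix whose columns are the frame's x, y, z axes.
In Python, from station import env, effector, solver, viewer, workorder, search_frame, tip_of gives the robot as it stands. Calls block until the motion is done:
- env.reach(position, orientation): joint-space move of the TCP to a pose.
- env.movel(position, frame=None, rate=0.15): straight line of the TCP; frame=None keeps the orientation; rate is the mean speed in m/s.
- env.goto_joints(angles): joint-space move.
- effector.release() and effector.grasp(squeeze=None): open the fingers fully, or close them until they stop; squeeze is the grip in N (None keeps the last).
- env.pause(seconds).
- solver.inverse_kinematics(position, orientation): joint angles nearest the present ones, or None.
- env.sense(): the state.
- viewer.read_camera(name): name is "side" or "top" or "wrist"; returns (picture, depth): 420x560x3 uint8, red, green, blue; 420x560 float32, m along the optical axis (not along the pixel's ray), 0 where there is no reading.
- viewer.camera_info(name): a dict with "intrinsics" (3x3 intrinsics, pixels), "dist_coeffs" ([k1, k2, p1, p2, k3] as OpenCV has them; the pictures are not rectified), "eye" and "rotation" of the camera in the world; the wrist camera has in their place "T_tool_cam" (4x4, takes a point from camera to tool coordinates, whose origin is the TCP and whose axes are the tool frame's). Camera axes: x right, y up, looking along -z (the intrinsics and any distortion apply to the point x, -y, -z); pixel columns grow to the right and rows downward; lengths in m; the calibration is good to about 2 mm. A picture is of the moment at which its call begins: read the wrist's pose just before it. camera_info takes no time and is no camera call.
A pose or a line that the arm cannot do raises env.PlanningError and nothing moves.
- workorder.finish_job(): hands the job in, once; it reports no verdict.
Trained networks look in the newest picture that a camera, given by its name, has taken for a name from the list of things; names that differ only in an ending like _2 or _b are one class to them, and where a whole thing is asked for, a point or a joint stands for the part that bears it (a point fixed in the world has none). Each returns a list of dicts, best first, with "score" (0 to 1); they miss things now and then, are a little off and sometimes report something else, mostly with a low value. They report only what shows in the picture. A call takes as long as a camera call.
- search_frame(camera, name): "at" ([x, y, z] in m, in world coordinates, good to about 4 mm: the middle of the surface that is visible of it).
- tip_of(camera, name): "at" ([x, y, z] in m, in world coordinates, good to about 4 mm: a listed point, or the origin of a listed thing).
The state is a dict: "t": time; "joint_positions": joint angles; "joint_velocities": joint speeds; "tau": joint torques, N m; "ee_pos": TCP position; "tcp_rot": TCP orientation; "wrist_force": force on the tool from outside, world axes, zero at the start; "moment": the same for the moment, N m; "gripper_width": finger opening in m.
Only numpy, scipy, OpenCV 4.12 (cv2) and the standard library are available. Lean on these libraries where they do the work, as an engineer would, in place of code of your own. Each camera call takes 0.05 s, during which the arm holds its last target.

## Working session

There is one attempt and no reset: what is moved stays moved. The work goes in short steps, each a Python script; the robot and the scene stay as the last script left them, time stands still between calls to the robot, and variables do not carry over. Pictures are saved under pics/ and viewed, and the job is handed in when it is done.

```bash
ls; mkdir -p pics; cat > h.py <<'E'
import numpy as np, cv2
from station import env, effector, solver, viewer, workorder, search_frame, tip_of
def shot(cam,fn):
    p,d=viewer.read_camera(cam); cv2.imwrite('pics/'+fn,p[:,:,::-1]); return p,d
E
python3 - <<'E'
from h import *
s=env.sense();print(s['t'],s['ee_pos'],s['tcp_rot'],s['wrist_force'],s['gripper_width'])
for c in ['top','side']:
    shot(c,c+'0.png'); i=viewer.camera_info(c); print(c,i['eye'],np.round(i['rotation'],2).tolist())
    for n in ['key_center','key_head','keyway','strip_top','stand','block','bottle']:
        print(n,[(np.round(r['at'],4).tolist(),round(r['score'],2)) for r in tip_of(c,n)[:2]])
print(env.sense()['t'])
E
```

```text
pics
0.0 [0.26119165 0.59458466 0.21364382] [[ 9.15586754e-01 -5.78842240e-04  4.02120083e-01]
 [-4.02120476e-01 -1.65993876e-03  9.15585260e-01]
 [ 1.37515287e-04 -9.99998455e-01 -1.75258225e-03]] [-0.41222824 -1.25770665  0.57265558] 0.09196456164723069
top [ 0.58226857 -0.00935913  0.99466155] [[-0.01, 1.0, -0.07], [-1.0, -0.01, -0.02], [-0.02, 0.07, 1.0]]
key_center [([0.5781, -0.1476, 0.0621], 0.59)]
key_head [([0.5849, -0.1441, 0.1109], 0.44)]
keyway [([0.5375, 0.2049, 0.0998], 0.93)]
strip_top [([0.5279, 0.2056, 0.0981], 0.68), ([0.507, 0.2125, -0.0009], 0.32)]
stand [([0.5067, 0.2102, -0.003], 0.67)]
block [([0.5492, -0.1587, 0.0036], 0.74)]
bottle [([0.7644, 0.0061, 0.0007], 0.78), ([0.5821, -0.1472, 0.115], 0.37)]
side [0.41957702 0.61153579 0.48020506] [[-0.95, 0.12, -0.27], [-0.3, -0.47, 0.83], [-0.03, 0.87, 0.49]]
key_center [([0.5755, -0.1509, 0.0605], 0.62)]
key_head [([0.5847, -0.1476, 0.1122], 0.57)]
keyway [([0.5367, 0.2062, 0.1], 0.7)]
strip_top [([0.5272, 0.2113, 0.1008], 0.89), ([0.7561, 0.0013, -0.0005], 0.53)]
stand [([0.5038, 0.2095, 0.0004], 0.95), ([0.5338, 0.2042, 0.1018], 0.21)]
block [([0.5495, -0.1607, 0.0005], 0.95)]
bottle [([0.7592, 0.0003, 0.0016], 0.59)]
0.8
```

View pics/top0.png

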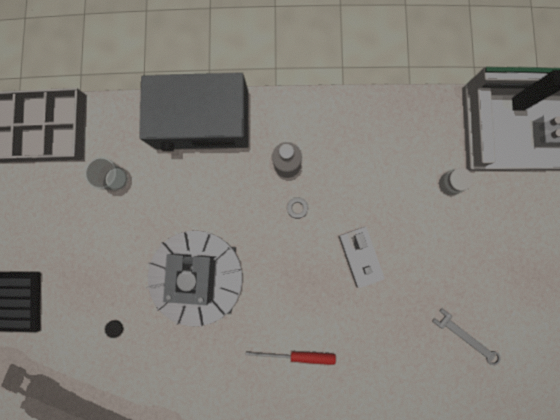

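View pics/side0.png

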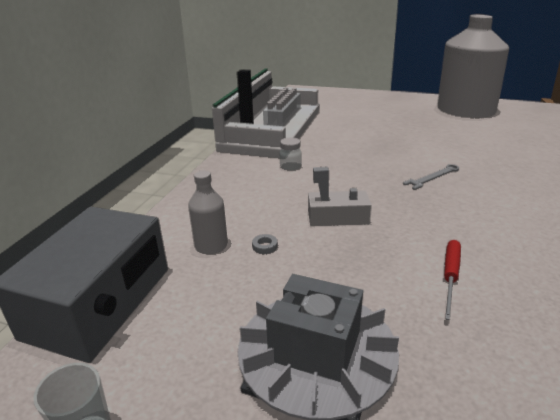

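The top view shows the taper key at about (360,241) in the block, the bar key at (367,270), and the hub at (188,280) with its keyway towards +x (up). The bottle is at (287,158). Next I'll measure the yaws from depth.

```bash
cat >> h.py <<'E'
def cloud(cam,d,s=None):
    i=viewer.camera_info(cam); K=np.array(i['intrinsics']); D=np.array(i['dist_coeffs'])
    v,u=np.mgrid[0:d.shape[0],0:d.shape[1]]
    n=cv2.undistortPoints(np.stack([u,v],-1).reshape(-1,1,2).astype(np.float64),K,D).reshape(d.shape+(2,))
    P=np.stack([n[...,0]*d,-n[...,1]*d,-d],-1)
    if 'eye' in i: R=np.array(i['rotation']);t=np.array(i['eye'])
    else:
        T=np.array(i['T_tool_cam']);Rt=np.array(s['tcp_rot']);R=Rt@T[:3,:3];t=Rt@T[:3,3]+np.array(s['ee_pos'])
    W=P@R.T+t; W[d<=0]=np.nan; return W
def rect(W,c,r,z0,z1):
    m=(np.hypot(W[...,0]-c[0],W[...,1]-c[1])<r)&(W[...,2]>z0)&(W[...,2]<z1)
    p=W[m][:,:2].astype(np.float32); q=cv2.minAreaRect(p*1000); return len(p),q,np.round(np.median(W[m],0),4)
E
python3 - <<'E'
from h import *
p,d=viewer.read_camera('top'); np.save('d.npy',d); W=cloud('top',d)
print(rect(W,(.549,-.16),.09,.035,.055))
print(rect(W,(.582,-.147),.05,.095,.125))
print(rect(W,(.52,.208),.08,.09,.11))
print(rect(W,(.76,.003),.06,.12,.17))
p,d=shot('side','s1.png'); W=cloud('side',d)
print(rect(W,(.549,-.16),.09,.038,.052))
print(rect(W,(.52,.208),.08,.094,.108))
print(rect(W,(.582,-.147),.05,.105,.12))
print(viewer.camera_info('wrist')['T_tool_cam'])
E
```

```text
(1377, ((548.6835327148438, -157.98953247070312), (121.08360290527344, 60.93998336791992), 18.5853328704834), array([ 0.5442, -0.1578,  0.0448]))
(136, ((584.5835571289062, -145.96273803710938), (29.727745056152344, 16.724666595458984), 17.860641479492188), array([ 0.585 , -0.1445,  0.1124]))
(1975, ((509.5693664550781, 209.81243896484375), (92.88899230957031, 97.45381927490234), 85.72685241699219), array([0.5084, 0.2094, 0.1006]))
(207, ((761.0167846679688, 1.4582033157348633), (27.92885971069336, 27.759044647216797), 83.5936050415039), array([0.7588, 0.0013, 0.1494]))
(993, ((547.3757934570312, -158.389404296875), (120.83399200439453, 66.70069122314453), 18.277475357055664), array([ 0.546 , -0.1475,  0.0455]))
(4187, ((508.3974304199219, 210.02557373046875), (93.58889770507812, 98.28092193603516), 85.6772232055664), array([0.5055, 0.219 , 0.101 ]))
(110, ((583.1692504882812, -145.17568969726562), (29.76660919189453, 16.498844146728516), 20.02920150756836), array([ 0.5826, -0.1416,  0.1124]))
[[ 8.92753958e-04 -9.71787388e-01 -2.35856895e-01 -6.41267058e-02]
 [-1.66750165e-03  2.35855215e-01 -9.71786776e-01 -1.70556738e-01]
 [ 9.99998211e-01  1.26085825e-03 -1.40989640e-03 -7.98837911e-05]
 [ 0.00000000e+00  0.00000000e+00  0.00000000e+00  1.00000000e+00]]
```

```bash
cat >> h.py <<'E'
def rot(deg):
    a=np.radians(deg);c,s=np.cos(a),np.sin(a)
    return np.array([[c,0,-s],[s,0,c],[0,-1,0]])
def st(m=''):
    s=env.sense(); print(m,'t%.2f'%s['t'],'p',np.round(s['ee_pos'],4),'F',np.round(s['wrist_force'],2),'w%.4f'%s['gripper_width']); return s
E
python3 - <<'E'
from h import *
for (p,a) in [((.52,.206,.26),-4.3),((.585,-.146,.26),18.4)]:
    print(solver.inverse_kinematics(p,rot(a)))
env.reach([.50,.206,.24],rot(-4.3)); s=st('hub')
p,d=shot('wrist','w_hub.png'); np.save('wh.npy',d); W=cloud('wrist',d,s)
print(rect(W,(.51,.21),.08,.094,.108))
for n in ['keyway','strip_top','stand']: print(n,[(np.round(r['at'],4).tolist(),round(r['score'],2)) for r in tip_of('wrist',n)[:2]])
np.save('W_hub.npy',W)
env.reach([.585,-.146,.22],rot(18.4)); s=st('key')
p,d=shot('wrist','w_key.png'); W=cloud('wrist',d,s); np.save('W_key.npy',W)
print(rect(W,(.549,-.16),.09,.038,.052));print(rect(W,(.584,-.146),.04,.107,.12))
for n in ['key_head','block']: print(n,[(np.round(r['at'],4).tolist(),round(r['score'],2)) for r in tip_of('wrist',n)[:2]])
st()
E
```

```text
[-0.54371679  0.26712149  0.12885482  1.78663973 -0.03825955  1.09024347
  1.09405613]
[-0.25915015  0.37378773  0.58455178  1.70546826 -0.22468875  1.12989741
  2.28211693]
hub t2.58 p [0.4997 0.2072 0.2399] F [0.71 0.35 0.17] w0.0918
(7247, ((510.37603759765625, 209.7736358642578), (90.2505874633789, 98.62154388427734), 85.56868743896484), array([0.5065, 0.2105, 0.1015]))
keyway [([0.5349, 0.2121, 0.1026], 0.68)]
strip_top [([0.5254, 0.2063, 0.1013], 0.85)]
stand [([0.505, 0.2127, 0.0013], 0.97)]
key t4.13 p [ 0.5853 -0.1444  0.22  ] F [ 0.23  1.39 -0.88] w0.0917
(5032, ((549.9619140625, -158.05111694335938), (119.12258911132812, 60.256099700927734), 18.423236846923828), array([ 0.5436, -0.1607,  0.0455]))
(553, ((585.6981811523438, -146.54917907714844), (30.252721786499023, 15.18510627746582), 18.41777229309082), array([ 0.5849, -0.1468,  0.1133]))
key_head [([0.5879, -0.1463, 0.1113], 0.65)]
block [([0.5497, -0.1562, -0.0013], 0.56)]
 t4.28 p [ 0.5853 -0.1443  0.2201] F [ 0.3   0.19 -0.68] w0.0919
```

View pics/w_hub.png

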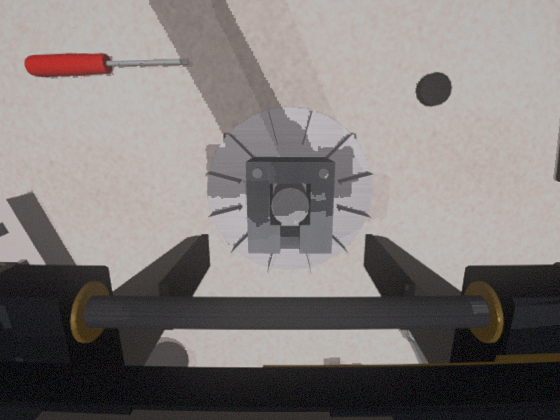

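View pics/w_key.png

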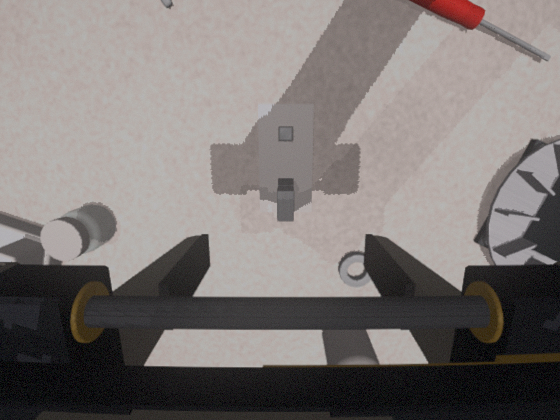

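```bash
python3 - <<'E'
from h import *
W=np.load('W_hub.npy')
a=np.radians(-4.4);R=np.array([[np.cos(a),-np.sin(a)],[np.sin(a),np.cos(a)]])
L=(W[...,:2]-[.5355,.2075])@R*1000; z=W[...,2]*1000
# map in local frame, 2mm cells, max z
for y in range(16,-17,-2):
    r=[]
    for x in range(-16,20,2):
        m=(abs(L[...,0]-x)<1)&(abs(L[...,1]-y)<1); r.append('%4d'%np.median(z[m]) if m.any() else '   .')
    print('%4d'%y,''.join(r))
m=(abs(z-101)<4)&(abs(L[...,0])<90)&(abs(L[...,1])<90)
print(L[m].min(0),L[m].max(0),np.percentile(L[m],[.5,99.5],axis=0))
E
```

```text
16  101   .   .   .  93 101 101 101 101 101 101 101 101 101 101 102 101 101
  14  101 100   .   .  96 100 101 102 101 101 101 101 101 101 102 100 101 101
  12  101 101 100   .  95 101 101 101 102 100 101 101 101 101 101 101 101 102
  10  101 101 101 101 100  84  85  86  87  88  73  87  94  96  98 101 100  98
   8  101 101 101 100 101   .   .   .   .   .  76  86  94  96  98 100 100  98
   6  101 100 101 100 101   .   .   .   .   .  72  85  94  96  99 100 100  99
   4  101 101 101 101 101   .   .   .   .   .  73  84  92  96  97 101  98  98
   2  101 101 102 101 101   .   .   .   .   .  72  84  94  95  99 100  99  98
   0  100 102 101 100 100   .   .   .   .   .  72  86  94  96  99 100  99  98
  -2  101 101 102 102 102   .   .   .   .   .  72  85  93  96  99 100  99  97
  -4  102 101 100 101 101   .   .   .   .  69  75  85  93  96  99 100  99  98
  -6  100 101 101 101 100   .   .   .   .   .  73  86  94  96  99 100  99  97
  -8  100 101 101 100  99   .   .   .   .  69  74  86  93  96 100 100  99  97
 -10  101 101 102   . 102  86  93  93  94  85  81  86  93  97  99 101  99  98
 -12  102 102   .   .  92 101 101 101 101 101 101 101 102 100 100 101 101 100
 -14  101   .   .   .  95 101 101 102 101 101 101 101 101 102 101 101 101 101
 -16  101   .   .   .  91 100 101 101 101 101 100 101 101 101 101 101 102 101
[-74.54893717 -44.7750327 ] [24.07191482 45.47857535] [[-73.92657717 -44.31401902]
 [ 23.49063882  45.00036193]]
```

The wrist depth map shows the keyway slot. Its y centre is about 0.2075, and the lead-in puts its mouth centre at x≈0.537. Yaw is −4.4°. In the wrist picture the key head is at (286,200). Grasping now.

```bash
cat >> h.py <<'E'
def mv(p,R=None,rate=.15,tol=.0006,n=2):
    p=np.array(p,float);c=p.copy()
    for k in range(n):
        env.movel(c,R,rate) if k==0 else env.movel(c,R,.03)
        e=p-np.array(env.sense()['ee_pos'])
        if np.linalg.norm(e)<tol: break
        c=c+e
    return c
E
python3 - <<'E'
from h import *
R=rot(18.4)
c=mv([.5852,-.1462,.15],R); st('above'); print(c)
c=mv([.5852,-.1462,.081],R,.12); s=st('low'); print(c, np.round(s['tcp_rot'],3).tolist())
effector.grasp(20); env.pause(.2); st('grasped')
E
```

```text
above t5.15 p [ 0.5852 -0.1463  0.1505] F [-0.3  -0.15 -0.08] w0.0919
[ 0.58467578 -0.14619736  0.14948123]
low t6.12 p [ 0.5851 -0.1461  0.0813] F [-0.03  0.76 -0.04] w0.0918
[ 0.58472141 -0.1459696   0.08055861] [[0.949, 0.001, -0.316], [0.316, -0.0, 0.949], [0.001, -1.0, -0.001]]
grasped t7.45 p [ 0.5847 -0.146   0.0806] F [-0.2   1.07 -0.19] w0.0162
```

```bash
python3 - <<'E'
from h import *
effector.grasp(50)
st('tight')
env.movel([.5847,-.146,.21],None,.15); s=st('lift')
p,d=shot('wrist','w_held.png'); W=cloud('wrist',d,s)
q=rect(W,(s['ee_pos'][0],s['ee_pos'][1]),.04,s['ee_pos'][2]+.025,s['ee_pos'][2]+.04); print(q)
u=np.array([np.cos(np.radians(18.4)),np.sin(np.radians(18.4))]); print('head off x mm',(np.array(q[1][0])/1000-s['ee_pos'][:2])@u*1000)
R=rot(-4.4)
env.reach([.545,.2075,.225],R); st('over')
c=mv([.5475,.2075,.205],R,.1); s=st('over2'); print(c,np.round(s['tcp_rot'],3).tolist())
for c in ['side','top']:
    p,d=shot(c,c+'2.png'); W=cloud(c,d); np.save('W2'+c,W)
    for n in ['key_tip','key_head','key_center','keyway']: print(c,n,[(np.round(r['at'],4).tolist(),round(r['score'],2)) for r in tip_of(c,n)[:2]])
p=cv2.imread('pics/side2.png');cv2.imwrite('pics/side2c.png',cv2.resize(p[180:400,200:440],None,fx=3,fy=2.7))
st()
E
```

```text
tight t7.67 p [ 0.5847 -0.146   0.0806] F [-0.85 -0.56 -1.  ] w0.0159
lift t8.68 p [ 0.584  -0.1458  0.209 ] F [-0.51 -0.13 -1.55] w0.0157
(2632, ((584.0513916015625, -146.95602416992188), (29.357454299926758, 46.53672790527344), 17.879621505737305), array([ 0.5805, -0.1474,  0.2417]))
head off x mm -0.30254697804473435
over t10.07 p [0.5455 0.206  0.2248] F [ 0.48 -0.46 -1.37] w0.0156
over2 t10.67 p [0.5479 0.2088 0.2062] F [ 0.04 -0.02 -1.04] w0.0160
[0.54715195 0.20732925 0.2043835 ] [[0.997, 0.001, 0.077], [-0.077, 0.001, 0.997], [0.001, -1.0, 0.001]]
side key_tip [([0.5377, 0.2077, 0.135], 0.92)]
side key_head [([0.5485, 0.2082, 0.2386], 0.98)]
side key_center [([0.5367, 0.2061, 0.1811], 0.79)]
side keyway [([0.5338, 0.2078, 0.1002], 0.62)]
top key_tip [([0.7606, 0.0052, 0.0003], 0.61), ([0.5344, 0.2095, 0.1299], 0.47)]
top key_head []
top key_center [([0.5401, 0.2125, 0.1905], 0.46)]
top keyway [([0.5352, 0.2049, 0.1005], 0.73)]
 t11.17 p [0.5475 0.2086 0.2056] F [ 0.22  0.05 -1.63] w0.0154
```

View pics/side2c.png

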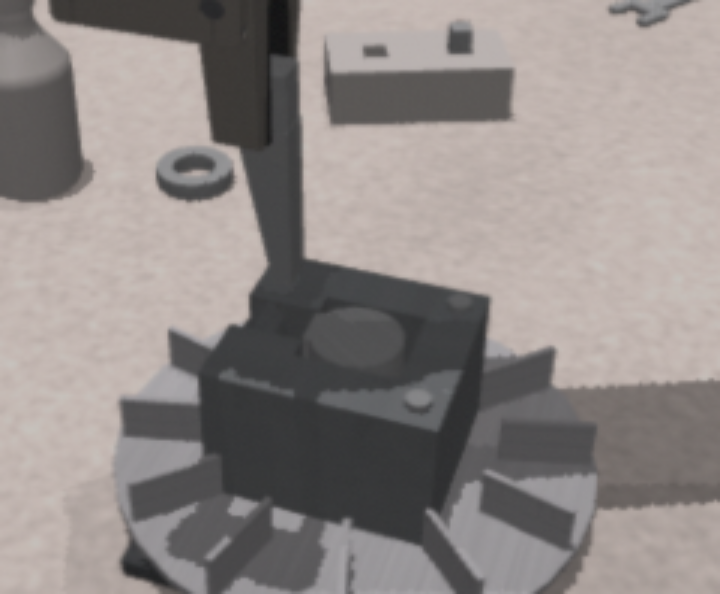

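View pics/w_held.png

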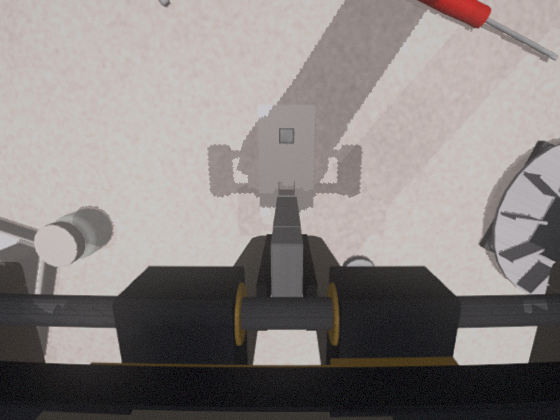

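```bash
cat >> h.py <<'E'
def avg(m='',n=5,dt=.03):
    S=[]
    for _ in range(n):
        env.pause(dt); s=env.sense(); S.append(np.r_[s['ee_pos'],s['wrist_force'],s['moment']])
    a=np.mean(S,0); print(m,'t%.2f'%s['t'],'p',np.round(a[:3]*1000,1),'F',np.round(a[3:6],2),'M',np.round(a[6:],2)); return a
E
python3 - <<'E'
from h import *
R=rot(-4.4)
c=np.array([.5476,.2062,.186])
env.movel(c,R,.08); a=avg('pre',8)
e=np.array([.5480,.2069,.186])-a[:3]; c=c+e
f0=a[3:6]
for z in [.178,.174,.170,.166,.162]:
    c[2]=z+e[2]; env.movel(c,R,.05); a=avg('z%.3f'%z,4)
    if abs(a[3:6]-f0).max()>5: print('contact'); break
np.save('c.npy',c); np.save('f0.npy',f0)
E
```

```text
pre t11.83 p [547.7 206.2 186. ] F [-0.26  0.04 -1.44] M [ 0.02 -0.01  0.  ]
z0.178 t12.28 p [547.8 206.8 177.8] F [-0.19 -0.25 -1.42] M [ 0.02 -0.01 -0.02]
z0.174 t12.66 p [547.8 206.8 173.9] F [-0.1  -0.41 -1.28] M [ 0.02 -0.02 -0.01]
z0.170 t13.04 p [547.8 206.8 169.8] F [ 0.14 -0.26 -1.19] M [ 0.02 -0.04  0.01]
z0.166 t13.43 p [547.8 206.8 165.8] F [-0.38 -0.35 -1.67] M [ 0.02 -0.02  0.01]
z0.162 t13.81 p [547.8 206.8 161.8] F [ 0.25 -0.28 -1.53] M [-0.   -0.02  0.  ]
```

```bash
python3 - <<'E'
from h import *
R=rot(-4.4); c=np.load('c.npy'); f0=np.load('f0.npy'); u=R[:,0]
for k in range(12):
    c=c-u*.0008; env.movel(c,R,.03); a=avg('x%d'%k,4,.02)
    if (a[3:6]-f0)@u>3: print('contact'); break
np.save('c.npy',c)
E
```

```text
x0 t14.12 p [547.1 207.  162. ] F [-0.03  0.34 -1.68] M [ 0.03 -0.01 -0.  ]
x1 t14.44 p [546.2 207.  162. ] F [-0.15 -0.49 -1.97] M [ 0.03 -0.04  0.02]
x2 t14.76 p [545.5 207.1 162. ] F [-0.24  0.19 -1.8 ] M [ 0.03 -0.02  0.01]
x3 t15.07 p [544.7 207.1 162. ] F [-0.13 -0.34 -1.89] M [ 0.01 -0.01  0.  ]
x4 t15.39 p [543.9 207.2 162. ] F [ 0.3  -0.55 -1.53] M [ 0.02 -0.02  0.02]
x5 t15.71 p [543.3 207.2 162.1] F [ 0.63 -0.01 -1.61] M [-0.01 -0.24  0.01]
x6 t16.02 p [543.  207.2 162.2] F [ 2.87 -0.01 -2.39] M [-0.05 -0.97  0.  ]
contact
```

```bash
python3 - <<'E'
from h import *
R=rot(-4.4); c=np.load('c.npy'); f0=np.load('f0.npy'); u=R[:,0]
c=c+u*.0009; env.movel(c,R,.03); a=avg('back',5,.02); f0=a[3:6]
for k in range(20):
    c=c-[0,0,.003]; env.movel(c,R,.04); a=avg('d%d'%k,4,.02)
    F=a[3:6]-f0
    if F[2]>3.5 or abs(F@u)>6: print('contact',F); break
    if c[2]<.106: break
    if F@u>2.5: c=c+u*.0004
    if F@u<-2.5: c=c-u*.0004
np.save('c.npy',c)
E
```

```text
back t16.36 p [543.3 207.2 162.1] F [ 1.86 -0.03 -1.12] M [-0.07 -0.6  -0.02]
d0 t16.68 p [543.2 207.2 158.7] F [ 2.37 -0.16 -1.93] M [ 0.02 -0.8   0.01]
d1 t16.99 p [543.2 207.2 155.8] F [ 2.75  0.11 -2.35] M [-0.   -0.77  0.  ]
d2 t17.31 p [543.2 207.2 152.8] F [ 2.6  -0.1  -2.08] M [ 0.01 -0.83 -0.01]
d3 t17.62 p [543.2 207.2 149.8] F [ 2.33  0.19 -2.3 ] M [-0.02 -0.82  0.01]
d4 t17.94 p [543.2 207.2 146.8] F [ 2.53 -0.01 -2.02] M [ 0.01 -0.82  0.01]
d5 t18.26 p [543.2 207.2 143.8] F [ 2.33  0.17 -2.05] M [-0.01 -0.83 -0.01]
d6 t18.57 p [543.2 207.2 140.8] F [ 2.93 -0.5  -2.54] M [ 0.01 -0.83  0.  ]
d7 t18.89 p [543.2 207.2 137.8] F [ 2.57  0.14 -2.26] M [ 0.   -0.81 -0.03]
d8 t19.21 p [543.2 207.2 134.8] F [ 2.95  0.01 -2.41] M [ 0.05 -0.83 -0.02]
d9 t19.52 p [543.2 207.2 131.8] F [ 2.33 -0.63 -2.11] M [-0.03 -0.83  0.03]
d10 t19.84 p [543.1 207.2 128.7] F [ 2.45  0.41 -2.91] M [ 0.03 -0.89 -0.01]
d11 t20.16 p [543.1 207.4 125.9] F [ 1.51 -0.04 -1.18] M [ 0.1  -0.71 -0.01]
d12 t20.48 p [543.1 207.5 123.2] F [-0.25  0.63  2.72] M [ 0.14 -0.31 -0.02]
contact [-2.11040076  0.65647807  3.8327048 ]
```

```bash
python3 - <<'E'
from h import *
R=rot(-4.4); c=np.load('c.npy'); u=R[:,0]
for k in range(12):
    c=c-[0,0,.0015]; env.movel(c,R,.02); a=avg('d%d'%k,4,.02)
    P=a[5]+1.5
    if P>10: print('P',P); break
    if c[2]<.107: break
np.save('c.npy',c)
p,d=shot('side','side3.png');cv2.imwrite('pics/side3c.png',cv2.resize(p[180:400,200:440,::-1],None,fx=3,fy=2.7))
E
```

```text
d0 t20.79 p [543.1 207.6 122. ] F [-1.52  0.7   5.83] M [ 0.07 -0.04 -0.02]
d1 t21.11 p [543.1 207.6 120.8] F [-2.05  0.02  7.66] M [ 0.03  0.1  -0.02]
d2 t21.43 p [543.1 207.7 119.5] F [-2.63  0.14  9.81] M [-0.    0.22 -0.03]
P 11.30759987859318
```

View pics/side3c.png

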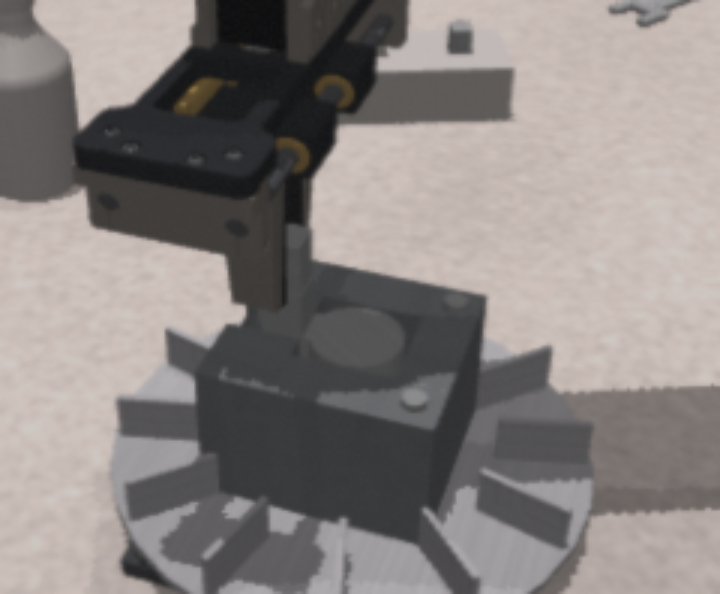

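Side view: the key stands upright in the keyway, with its head still between the fingers. I'll release it, check, and press from the top with the fingers shut.

```bash
python3 - <<'E'
from h import *
R=rot(-4.4); c=np.load('c.npy')
effector.release(); a=avg('rel',3); 
p=a[:3].copy()
env.movel([p[0],p[1],.20],R,.12); s=st('up')
P,d=shot('wrist','w4.png'); W=cloud('wrist',d,s); np.save('W4.npy',W)
print(rect(W,p[:2],.03,.135,.17))
print([(np.round(r['at'],4).tolist(),round(r['score'],2)) for r in tip_of('wrist','key_head')[:2]])
P,d=shot('side','side4.png');cv2.imwrite('pics/side4c.png',cv2.resize(P[180:400,200:440,::-1],None,fx=3,fy=2.7))
W=cloud('side',d);print(rect(W,p[:2],.03,.145,.16))
effector.grasp(30); avg('shut',6)
E
```

```text
rel t22.76 p [543.2 207.2 118.5] F [-0.06 -0.17  0.02] M [-0.01  0.02 -0.01]
up t23.59 p [0.5427 0.2071 0.1993] F [-0.06  0.49 -0.4 ] w0.0915
(913, ((542.16162109375, 207.43690490722656), (15.920987129211426, 29.56041717529297), 85.42085266113281), array([0.5401, 0.2075, 0.1522]))
[([0.5401, 0.2105, 0.1483], 0.8)]
(319, ((540.0386352539062, 208.38546752929688), (17.527097702026367, 29.973581314086914), 87.8788833618164), array([0.5396, 0.2119, 0.1517]))
shut t25.29 p [543.2 207.2 200. ] F [-0.1   0.01  0.41] M [ 0.01 -0.01 -0.  ]
```

View pics/w4.png

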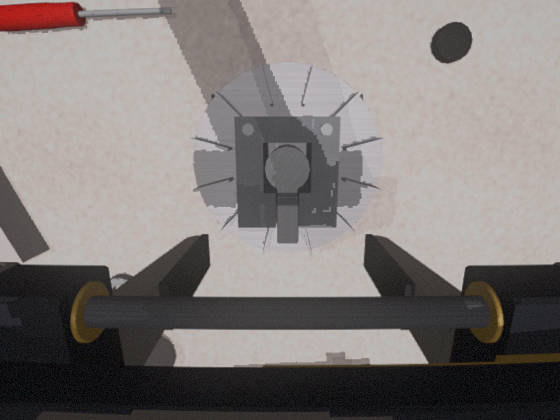

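View pics/side4c.png

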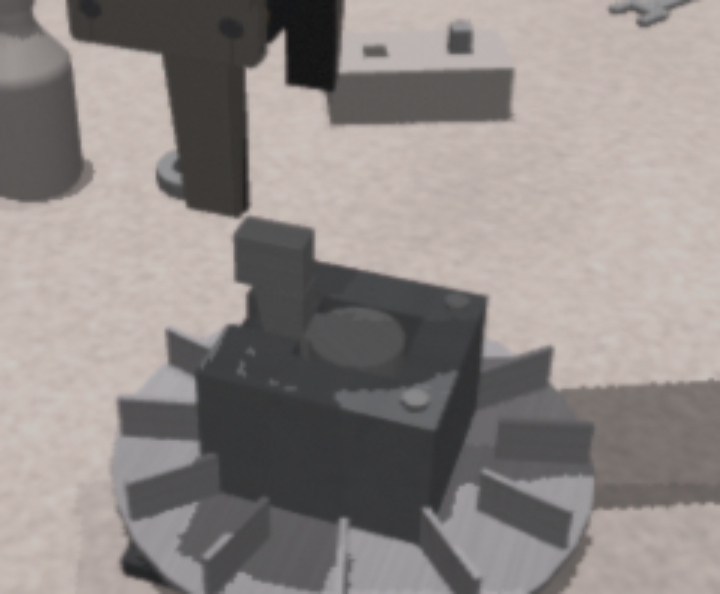

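```bash
python3 - <<'E'
from h import *
R=rot(-4.4); c=np.array([.5417,.2075,.157])
env.movel(c,R,.1); a=avg('pre',6); f0=a[5]
for k in range(30):
    c=c-[0,0,.001]; env.movel(c,R,.02); a=avg('d%d'%k,4,.02)
    P=a[5]-f0
    if P>16.5: print('P',P); break
    if c[2]<.128: break
np.save('c.npy',c); np.save('f0.npy',f0)
E
```

```text
pre t26.07 p [542.2 207.7 157.7] F [ 0.14 -0.12 -0.08] M [0.02 0.01 0.03]
d0 t26.39 p [541.7 207.5 156.1] F [-0.05  0.31 -0.36] M [ 0.07 -0.03 -0.  ]
d1 t26.71 p [541.7 207.5 154.9] F [0.06 0.14 0.16] M [ 0.02 -0.    0.03]
d2 t27.02 p [541.7 207.5 153.9] F [0.11 0.34 0.03] M [ 0.03 -0.02 -0.01]
d3 t27.34 p [541.7 207.5 153. ] F [ 0.39  0.63 -0.27] M [ 0.01  0.02 -0.01]
d4 t27.66 p [541.9 207.6 152.3] F [-0.35  0.06  2.11] M [0.03 0.06 0.01]
d5 t27.98 p [542.  207.8 151.8] F [-1.65  0.1   6.08] M [-0.01  0.37  0.  ]
d6 t28.29 p [542.  208.  151.2] F [-2.01 -0.29  8.15] M [-0.02  0.51 -0.02]
d7 t28.61 p [542.  208.1 150.4] F [-2.73 -0.57  9.87] M [-0.02  0.65 -0.01]
d8 t28.93 p [542.  208.2 149.6] F [-3.01 -0.12 11.34] M [-0.05  0.76 -0.02]
d9 t29.24 p [542.1 208.3 148.8] F [-3.16  0.29 12.59] M [-0.03  0.83  0.01]
d10 t29.56 p [542.1 208.4 148. ] F [-3.92  0.41 13.51] M [-0.03  0.94  0.01]
d11 t29.88 p [542.1 208.5 147.2] F [-3.92 -0.   14.74] M [-0.05  1.04 -0.  ]
d12 t30.19 p [542.1 208.6 146.4] F [-4.63 -0.14 15.86] M [-0.04  1.14 -0.02]
d13 t30.51 p [542.1 208.7 145.6] F [-4.95 -0.74 17.01] M [-0.06  1.25 -0.02]
P 17.092050040394213
```

```bash
python3 - <<'E'
from h import *
R=rot(-4.4); c=np.load('c.npy'); f0=np.load('f0.npy')
c=c-[0,0,.0011]; env.movel(c,R,.02); a=avg('d',6,.03); 
env.pause(.6); b=avg('hold',6,.03); print('P',b[5]-f0)
# lift off and re-press: does it sink?
c0=c.copy(); u=c.copy(); u[2]=.156; env.movel(u,R,.05); avg('off',4)
p,d=shot('side','s5.png'); print(rect(cloud('side',d),(.5415,.2075),.03,.135,.16))
c=np.array([.5417,.2075,c0[2]+.003]); env.movel(c,R,.05); a=avg('re',4)
while a[5]-f0<17.3 and c[2]>c0[2]-.002:
    c=c-[0,0,.0007]; env.movel(c,R,.02); a=avg('re',4,.02)
env.pause(.4); a=avg('hold2',6,.03)
env.movel([.5417,.2075,.25],R,.12); s=st('up')
for k in ['side','wrist','top']:
    s=env.sense();p,d=shot(k,'f_%s.png'%k); W=cloud(k,d,s); print(k,rect(W,(.5415,.2075),.03,.135,.155))
    for n in ['key_head','key_tip','keyway','bottle']: print(n,[(np.round(r['at'],4).tolist(),round(r['score'],2)) for r in tip_of(k,n)[:1]])
p=cv2.imread('pics/f_side.png');cv2.imwrite('pics/f_sidec.png',cv2.resize(p[120:400,150:440],None,fx=2.6,fy=2.1))
st()
E
```

```text
d t30.96 p [542.1 208.8 144.7] F [-5.51 -0.24 18.56] M [-0.06  1.36  0.01]
hold t31.76 p [542.1 208.8 144.7] F [-5.82 -0.33 18.36] M [-0.03  1.33 -0.01]
P 18.437743519248578
off t32.33 p [541.5 207.3 155.6] F [-0.15 -0.04 -0.4 ] M [ 0.02  0.01 -0.03]
(384, ((540.344482421875, 207.42994689941406), (23.097900390625, 30.063854217529297), 89.2510757446289), array([0.5381, 0.2135, 0.1441]))
re t32.88 p [541.4 207.4 144.4] F [ 0.25 -0.27 -0.14] M [ 0.01 -0.01 -0.02]
re t33.20 p [541.5 207.4 144.3] F [-1.29 -0.74  3.06] M [-0.12  0.32 -0.01]
re t33.52 p [541.6 207.4 144.2] F [-2.6  -1.13  7.39] M [-0.28  0.72 -0.03]
re t33.83 p [541.6 207.5 144.2] F [-4.24 -1.93 11.44] M [-0.38  1.08  0.01]
re t34.15 p [541.7 207.7 144. ] F [-5.27 -1.64 14.92] M [-0.42  1.33 -0.02]
re t34.47 p [541.8 208.  143.7] F [-6.58 -1.4  17.58] M [-0.37  1.53  0.  ]
hold2 t35.07 p [541.8 208.  143.7] F [-6.54 -1.37 17.48] M [-0.39  1.49  0.  ]
up t36.12 p [0.5412 0.2073 0.249 ] F [-0.23  0.33 -0.06] w0.0006
side (348, ((540.5145874023438, 210.0218505859375), (17.947906494140625, 30.72504234313965), 85.88556671142578), array([0.5395, 0.214 , 0.1431]))
key_head [([0.5451, 0.2062, 0.143], 0.68)]
key_tip []
keyway [([0.5385, 0.2057, 0.1016], 0.86)]
bottle [([0.7557, 0.0005, -0.0021], 0.94)]
wrist (541, ((542.5223388671875, 209.45883178710938), (15.109442710876465, 29.406335830688477), 85.45634460449219), array([0.5418, 0.2094, 0.1437]))
key_head [([0.5448, 0.2101, 0.1405], 0.91)]
key_tip []
keyway [([0.5378, 0.2072, 0.1019], 0.58)]
bottle []
top (75, ((534.830078125, 209.00619506835938), (16.192825317382812, 15.923726081848145), 88.53041076660156), array([0.5349, 0.209 , 0.1429]))
key_head [([0.5423, 0.213, 0.1437], 0.5)]
key_tip [([0.5351, 0.2074, 0.0982], 0.49)]
keyway [([0.5344, 0.205, 0.0993], 0.82)]
bottle [([0.7619, 0.0049, -0.0012], 0.65)]
 t36.88 p [0.5417 0.2075 0.25  ] F [0.53 0.65 0.04] w0.0005
```

View pics/f_sidec.png

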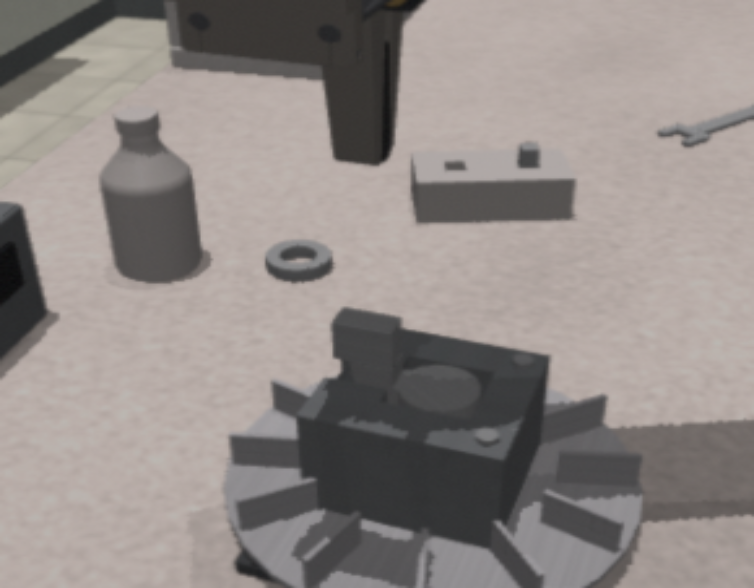

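The key stands upright in the keyway and the bottle is still up. The second press moved the key about 0.5 mm, so I'll do one more confirming push.

```bash
python3 - <<'E'
from h import *
R=rot(-4.4); c=np.array([.542,.2088,.146])
env.movel(c+[0,0,.01],R,.12); f0=avg('pre',5)[5]
env.movel(c,R,.05); a=avg('near',3)
while a[5]-f0<17.2 and c[2]>.136:
    c=c-[0,0,.0007]; env.movel(c,R,.02); a=avg('re',3,.02)
b=avg('hold',6,.08); print(b[5]-f0)
env.movel([.542,.2085,.25],R,.12)
s=env.sense();p,d=shot('wrist','g_w.png'); W=cloud('wrist',d,s); print(rect(W,(.542,.209),.03,.138,.15))
m=(abs(W[...,0]-.5425)<.012)&(abs(W[...,1]-.209)<.006)&(abs(W[...,2]-.143)<.006); q=W[m]
print(m.sum(),np.degrees(np.linalg.lstsq(np.c_[q[:,:2]-[.5425,.209],np.ones(len(q))],q[:,2],rcond=None)[0][:2]))
st()
E
```

```text
pre t37.98 p [542.6 209.  156.9] F [ 0.03 -0.19  0.18] M [ 0.04 -0.01 -0.01]
near t38.42 p [541.9 208.7 145.8] F [ 0.1  -0.07  0.26] M [ 0.04 -0.02  0.01]
re t38.73 p [542.1 208.8 145.4] F [ 0.17 -0.22 -0.17] M [ 0.01 -0.    0.  ]
re t39.02 p [542.  208.8 144.6] F [-0.55 -0.26  0.39] M [ 0.02  0.01 -0.01]
re t39.33 p [542.1 208.8 143.9] F [-0.17  0.26  0.2 ] M [ 0.04 -0.03 -0.02]
re t39.62 p [542.1 208.8 143.8] F [-2.37 -0.54  5.5 ] M [-0.17  0.39  0.01]
re t39.92 p [542.2 208.9 143.8] F [-3.15 -1.55  9.89] M [-0.35  0.73 -0.01]
re t40.23 p [542.2 208.9 143.7] F [-4.43 -2.   13.9 ] M [-0.43  1.02 -0.01]
re t40.52 p [542.3 209.1 143.5] F [-5.01 -2.28 17.35] M [-0.43  1.29 -0.01]
re t40.83 p [542.4 209.4 143.2] F [-6.31 -1.26 19.44] M [-0.42  1.44 -0.03]
hold t41.33 p [542.4 209.4 143.2] F [-6.44 -1.61 18.75] M [-0.41  1.47 -0.02]
18.56329527643189
(565, ((542.9196166992188, 209.80606079101562), (15.987926483154297, 30.428621292114258), 85.28135681152344), array([0.5421, 0.2096, 0.1432]))
321 [ 0.36853886 -0.11381475]
 t42.44 p [0.5415 0.2083 0.2489] F [0.01 0.1  0.18] w0.0005
```

Under about 18.6 N the key held without sinking, its head top is level to within about 0.4°, and the robot is clear of it. Handing in.

```bash
python3 -c "
from h import *
workorder.finish_job(); st()"
```

```text
the job is handed in; nothing more can be done
the job is handed in; nothing more can be done
```

The taper key is standing upright and tight in the keyway, and I handed the job in at about 42 s, inside the 61 s limit.

**What I did:** I took the key by its head from the block and lowered it into the keyway. I found the shaft face by touch and slid the key down along it until it met the hub wall, with the thin end about 53 mm below the mouth. I pushed it to about 11 N in the grip, let go, and pressed the head from above with the fingers shut.

**Last checks:**
- **Tightness:** I pressed the head three times, holding 18.4 N, 17.6 N and 18.6 N in turn. The highest averaged reading was about 19.4 N, below the 25 N limit. The key did not move during the holds.
- **Small settling:** While the force was building up, the second and third pushes still moved the key about 0.5 mm each. Part of that is probably the head being dragged sideways, about 2 mm in y over the presses.
- **Hub travel:** I did not measure it directly. The key sank about 13 mm after touching the hub, which works out to about 2.1 mm. Tight is 1.5 mm and the bush tears at 3.8 mm.
- **Upright:** The head top is level to within about 0.4°.
- **Bottle:** It was standing where it started in the last side and top pictures, taken before the final push.
- **Clear of the key:** The gripper was about 10 cm above the head when I handed in.

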